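# Load the heel clamp and set its thumbscrew a quarter turn off its seat

## Task

Lay the long wooden heel blank in the heel clamp, flat on its tongue and pushed fully home against the back stop under the raised clamp bar; then turn the clamp's thumbscrew clockwise until it seats, and back it off a quarter turn so that the blank can still be trued up. Finish while still gripping the thumbscrew and holding it steady at that setting: do not let go of it. Leave everything else on the bench where it is.

Things in the scene. Friction and masses are not known exactly. Their poses are not given: they have to be found in the camera images.
- blank_mid (a point): Centre of the heel blank, a loose plain dark-wood bar 120 x 40 x 36 (x, y, z; about 110 g), at the start lying flat on the bench to the left or right of the clamp, away from it. x runs along its length; either end may go in first.
- clamp: Heel clamp: small fixed dark-grey steel press, 88 tall, thumbscrew on top; origin on the bench under the screw's axis; x points into the channel, towards the stop, z up. The blank slides in along +x on a tongue 10 high, 34 wide (narrower than the blank), from x -126 to the back stop's face at x -24.
- clamp_home (a point): Where the blank's centre is when fully home against the stop, lying on the tongue: 28 above the bench, 84 in front (-x) of the screw's axis; axes as the clamp's.
- clamp_mouth (a point): Middle of the channel's flared mouth, 60 wide, 31 behind (+x of) home and 28 above the bench; it narrows in 11 to two steel cheeks 44 apart and 34 high that run to the stop. The steel clamp bar over them (46 wide, front edge 34 behind home) hangs 5 to 8 above the blank's height at the start and sinks as the thumbscrew turns clockwise.
- screw_grip (a point): Middle of the thumbscrew's wing, on its vertical axis, 118 above the bench: an upright steel wing 60 long (x axis here, turns with it), 10 thick (y) and 34 tall (16 above, 18 below this point), on a round hub 28 across that stands on the clamp's bridge (90 x 32, top 88 above the bench). It turns in place and does not rise or sink.
- screw (a joint): Angle of the thumbscrew in rad. 0 = seated, a hard stop (the clamp bar then rests on the blank); it grows as the screw is backed off, counter-clockwise seen from above; 1.571 is a quarter turn off the seat. Starts 1.7 to 2.6 rad off its seat. It turns with light friction (about 0.04 N m), stays where it is left, and moves the clamp bar 3 mm per rad.
- offcut: Bystander, to be left alone: short squat wooden offcut 62 x 58 x 22, flat on the bench. Origin at its underside.
- awl: Bystander, to be left alone: slim hand tool (screwdriver-shaped, 170 long) lying crosswise close behind the clamp. Origin at its underside.
- hammer: Bystander, to be left alone: hammer 260 long lying at the left of the bench. Origin at its underside.
- brush: Bystander, to be left alone: brush 200 long lying at the right of the bench. Origin at its underside.
- jar: Bystander, to be left alone: jar, 72 across and 100 tall, standing behind the clamp, to the left. Origin at its underside.
- last_a_heel (a point): Bystander, to be left alone: shoe last about 210 long and 104 tall with an upright wooden stub at its heel, standing behind on the left. This point is on the bench under its heel end.
- last_b_heel (a point): Bystander, to be left alone: a second such shoe last, behind on the right. This point is on the bench under its heel end.
Mind the look-alikes: they are no part of the job. What is shaped like the part that bears blank_mid but orange or white is not meant. What is shaped like the clamp but yellow is not meant.

How it is judged:
By the outcome, as a careful person would: the job done as asked, in the order asked, and still so for the second after the job is handed in, while the arm keeps its last pose, push and grip.
It also fails if it takes over 72 s, if anything falls off the work surface, if the arm or the gripper's body presses on something with over 40 N, if the wrist force passes 120 N, or if a joint passes its speed limit or range.

## Robot

A 7-joint arm with a two-finger parallel gripper is mounted at the origin on the work surface. World frame = base frame: x ahead of the robot, y to its left, z up, the work surface at z = 0. Lengths are in m, angles in rad, forces in N, time in s.
With the tool pointing down it reaches from about 0.35 to 0.9 m from the base axis. Payload 19.9 kg.
Tool frame: the origin (TCP) lies between the finger pads; the fingertips stand 19 mm ahead of it and the grasp point (between the pads) is the TCP; z points along the fingers, y is the line along which they close (so a half turn about z gives the same grasp; the last joint's range is limited). The gripper opens to 94 mm and grips with 3 to 60 N. Pads are 16 mm wide; open, the fingers measure 119 mm over their backs; the gripper's body (75 mm by 177 mm) begins 78 mm behind the grasp point.
Start: joints at [-1.329, 0.417, -0.01, 1.614, 0.005, 1.111, -0.053], TCP at [0.175, 0.6, 0.196] pointing down, gripper open.
Joint ranges: [-2.81, 2.81], [-0.39, 2.02], [-1.27, 1.25], [0.06, 2.57], [-1.19, 4.33], [0.19, 2], [-2.82, 2.82]. Speed limits (rad/s): [1.89, 1.89, 2.39, 2.39, 3.01, 3.01, 3.01].

## Interface

Orientations are given as a 3x3 rotation matrix whose columns are the frame's x, y, z axes.
In Python, from rig import robot gives the robot as it stands. Calls block until the motion is done:
- robot.move_ptp(position, orientation): joint-space move of the TCP to a pose.
- robot.move_linear(position, velocity=0.15, frame=None, threshold=None): straight line of the TCP; frame=None keeps the orientation; velocity is the mean speed in m/s. With threshold (N) it stops when the force on the tool has changed by that much, and returns True; else False.
- robot.goto_joints(angles): joint-space move.
- robot.gripper_to(opening): finger opening in m; the grip force is fixed at half the most; returns when the fingers have stopped.
- robot.pause(seconds).
- robot.ik(position, orientation): joint angles nearest the present ones, or None.
- robot.get_state(): the state.
- robot.grab_frame(name): name is "side" or "top" or "wrist"; returns the picture (384x512x3 uint8, red, green, blue); there is no depth.
- robot.camera_info(name): a dict with "fx", "fy", "cx", "cy" (pixels), "rvec" (rotation vector, rad) and "tvec" (3), from world to camera coordinates, as OpenCV has them. Camera axes: x right, y down, z forward; pixel columns grow to the right and rows downward; lengths in m; the calibration is good to about 2 mm. The wrist camera is an equidistant fisheye: a pixel r from the principal point sees the ray r / f radians off the axis. A picture is of the moment at which its call begins: read the wrist's pose just before it. camera_info takes no time and is no camera call; for the wrist camera it gives the pose at the moment of the call.
A pose or a line that the arm cannot do raises robot.PlanningError and nothing moves.
- robot.sign_off(): hands the job in; it is judged then, once.
The state is a dict: "time": time; "qpos": joint angles; "joint_vel": joint speeds; "effort": joint torques, N m; "ee_pos": TCP position; "tool_rot": TCP orientation; "force": force on the tool from outside, world axes, zero at the start; "moment": the same for the moment, N m; "opening": finger opening in m; "grasp_force": force on a finger pad.
Only numpy, scipy, OpenCV 4.12 (cv2) and the standard library are available. Lean on these libraries where they do the work, as an engineer would, in place of code of your own. Each camera call takes 0.05 s, during which the arm holds its last target. There are 200 camera calls.

## Working session

There is one attempt and no reset: what is moved stays moved. The work goes in short steps, each a Python script; the robot and the scene stay as the last script left them, time stands still between calls to the robot, and variables do not carry over. Pictures are saved under pics/ and viewed, at most 12 in all, crops included, and the job is handed in when it is done.

```bash
mkdir -p pics; ls; python3 - <<'E'
from rig import robot
import cv2,numpy as np
for n in("top","side"):
    im=robot.grab_frame(n); cv2.imwrite(f"pics/{n}0.png",cv2.resize(im[...,::-1],(800,600),interpolation=cv2.INTER_CUBIC))
    np.save(f"{n}0.npy",im); print(n,robot.camera_info(n))
E
```

```text
pics
top {'fx': 451.2925585496868, 'fy': 451.2925585496868, 'cx': 260.2364102728738, 'cy': 191.27074840267647, 'rvec': array([ 2.17967907, -2.20065992,  0.06105953]), 'tvec': array([-0.00353916,  0.50820126,  1.48576957])}
side {'fx': 398.6830587153351, 'fy': 398.6830587153351, 'cx': 255.54351417339288, 'cy': 197.18729571515232, 'rvec': array([ 2.23689869, -0.64654565,  0.26319924]), 'tvec': array([-0.44264151,  0.26931063,  1.24254571])}
```

View pics/top0.png

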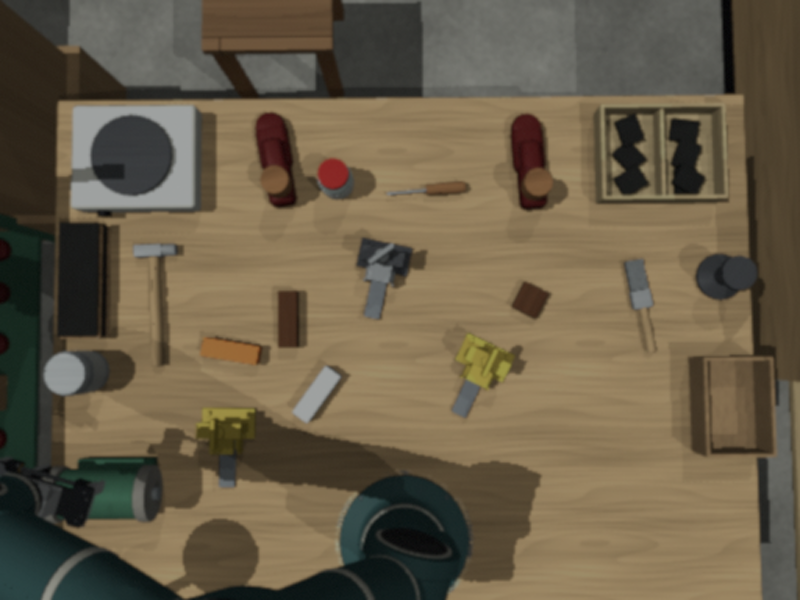

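View pics/side0.png

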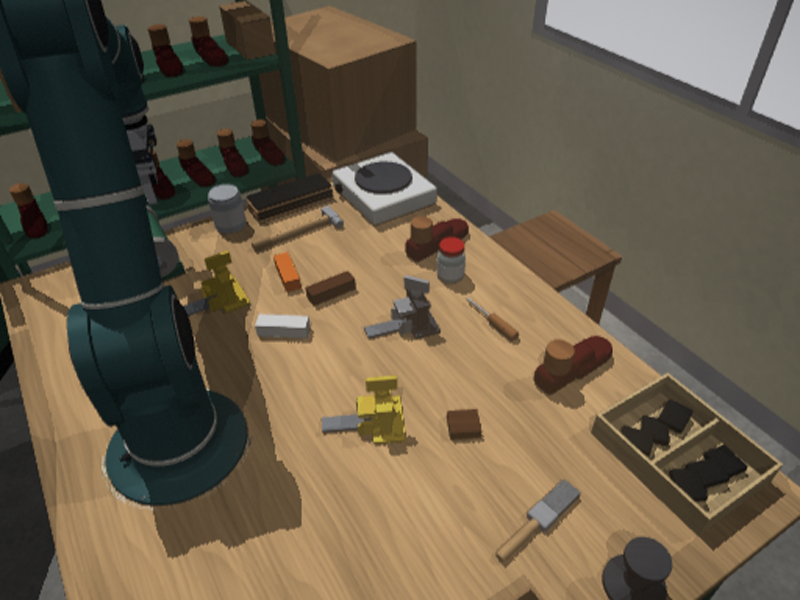

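The top view shows the dark blank at about (288,319), the dark clamp with its tongue tip at (373,317) and bridge at (384,257), and the wing running roughly (368,262) to (397,245). Next I'll take an enlarged crop.

```bash
cat > h.py <<'E'
import numpy as np, cv2
from rig import robot
def ray(info,uv,fish=False):
    R=cv2.Rodrigues(np.array(info["rvec"]))[0]; t=np.array(info["tvec"])
    x=(uv[0]-info["cx"])/info["fx"]; y=(uv[1]-info["cy"])/info["fy"]
    if fish:
        r=np.hypot(x,y); d=np.array([x/r*np.sin(r),y/r*np.sin(r),np.cos(r)]) if r>1e-9 else np.array([0,0,1.])
    else: d=np.array([x,y,1.])
    return -R.T@t, R.T@d
def at(info,uv,z,fish=False):
    c,d=ray(info,uv,fish); return c+d*(z-c[2])/d[2]
def down(yaw):   # tool x along yaw, z down
    c,s=np.cos(yaw),np.sin(yaw)
    return np.array([[c,s,0],[s,-c,0],[0,0,-1.]])
E
python3 - <<'E'
import numpy as np,cv2
im=np.load("top0.npy")
c=im[145:215,165:275]; cv2.imwrite("pics/c0.png",cv2.resize(c[...,::-1],None,fx=7,fy=7,interpolation=cv2.INTER_CUBIC))
E
```

```text
(no output)
```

View pics/c0.png

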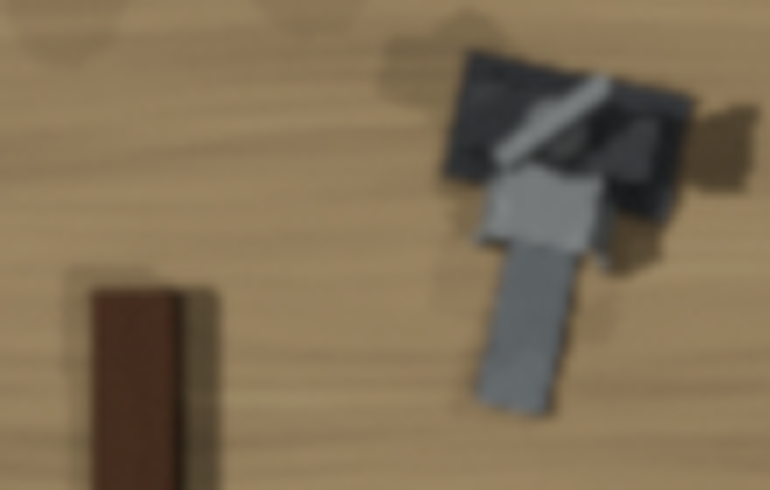

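The crop shows wing ends at (502,160) and (603,85), tongue front corners at (478,402) and (552,415), and the blank's top face with its upper edge at v=290 and u 92 to 180.

```bash
python3 - <<'E'
from h import *
I=robot.camera_info("top")
cr=lambda u,v:(165+u/7-.5,145+v/7-.5)
P=lambda u,v,z:at(I,cr(u,v),z)
w1,w2=P(502,160,.134),P(603,85,.134); print("wing",w1,w2,np.linalg.norm(w1-w2),(w1+w2)/2, "yaw",np.arctan2(*(w2-w1)[[1,0]]))
f=P(515,408,.01); print("tongue front",f,np.linalg.norm(P(478,402,.01)-P(552,415,.01)))
s=(w1+w2)/2; d=s-f; print("axis yaw",np.arctan2(d[1],d[0]),np.hypot(d[0],d[1]))
s8=lambda u,v:(u*.64-.5,v*.64-.5)
b=[at(I,s8(*p),.036) for p in((278,291),(299,291),(299,347),(279,347))]; print("blank",np.mean(b,0),b)
E
```

```text
wing [0.57542097 0.0643462  0.134     ] [0.60809001 0.0197617  0.134     ] 0.0552724549789444 [0.59175549 0.04205395 0.134     ] yaw -0.9384305081579154
tongue front [0.47071792 0.06581489 0.01      ] 0.03578422470018363
axis yaw -0.19384537578600705 0.12334778725898057
blank [0.46880457 0.24060377 0.036     ] [array([0.52772134, 0.26322129, 0.036     ]), array([0.52729253, 0.21908048, 0.036     ]), array([0.40990433, 0.21913505, 0.036     ]), array([0.41030008, 0.26097826, 0.036     ])]
```

```bash
python3 - <<'E'
from h import *
s=robot.get_state(); print(s["tool_rot"],s["time"])
for y in(0,np.pi):
  q=robot.ik([.45,.15,.3],down(y)); print(y,q)
yaw=0 if abs(robot.ik([.45,.15,.3],down(0))[6])<1.8 else np.pi
robot.move_linear([.175,.6,.3]); 
robot.move_ptp([.45,.15,.28],down(yaw))
I=robot.camera_info("wrist"); im=robot.grab_frame("wrist"); np.save("w1.npy",im); np.save("w1i.npy",I,allow_pickle=True); print(I)
cv2.imwrite("pics/w1.png",cv2.resize(im[...,::-1],(800,600),interpolation=cv2.INTER_CUBIC)); print(robot.get_state()["qpos"],robot.get_state()["time"])
E
```

```text
[[-9.59991822e-01  2.80027965e-01 -2.00028874e-04]
 [ 2.80028014e-01  9.59991215e-01 -1.08538942e-03]
 [-1.11913429e-04 -1.09797866e-03 -9.99999391e-01]] 0.1
0 [-0.99127829  0.04834521  0.6324559   1.85215066 -0.03010158  1.25057259
 -1.92069811]
3.141592653589793 [-0.71661484  0.04846134  0.34437609  1.84500253 -0.01722885  1.25101436
  1.20360097]
{'fx': 297.3186396354542, 'fy': 297.3186396354542, 'cx': 251.05972974503663, 'cy': 192.72470121572783, 'rvec': array([-2.09049791, -2.09189431, -0.25651397]), 'tvec': array([-0.14901126, -0.48121465,  0.36189696])}
[-0.76423688  0.06392193  0.39630841  1.87638854 -0.02625113  1.20645625
  1.21274295] 2.9
```

View pics/w1.png

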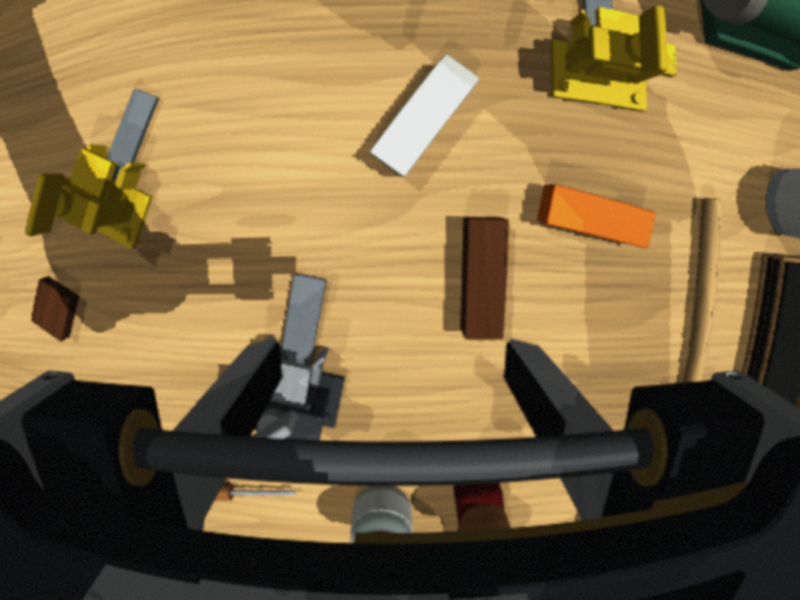

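The wrist view shows the blank at u 463 to 507 and v 217 to 339, and the clamp tongue from its tip at (310,277) to the bar at (300,360). I'll enlarge that area.

```bash
python3 - <<'E'
import numpy as np,cv2
im=np.load("w1.npy")
a=cv2.resize(im[168:268,155:230][...,::-1],None,fx=6,fy=6,interpolation=cv2.INTER_CUBIC)
b=cv2.resize(im[130:230,285:335][...,::-1],None,fx=6,fy=6,interpolation=cv2.INTER_CUBIC)
cv2.imwrite("pics/c1.png",np.hstack([a,b]))
E
```

```text
(no output)
```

View pics/c1.png

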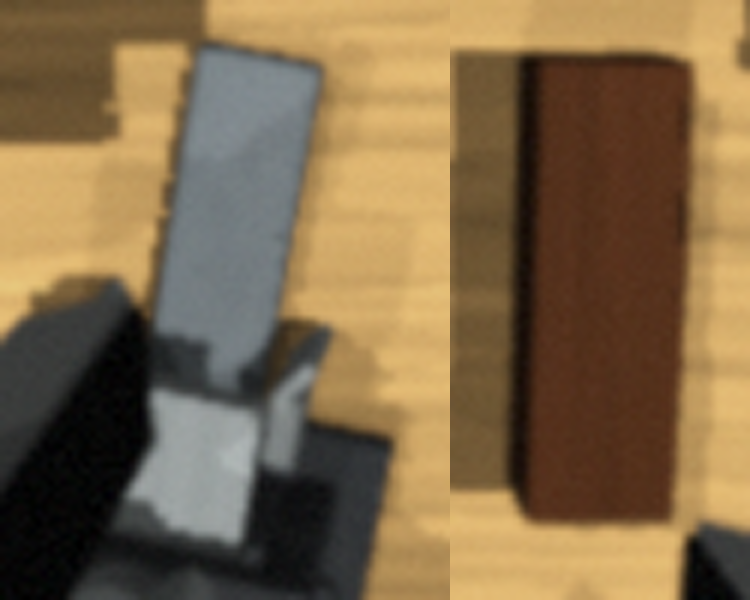

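```bash
python3 - <<'E'
from h import *
I=np.load("w1i.npy",allow_pickle=True).item()
print("cam",ray(I,(250,190),True)[0])
a=lambda u,v,z:at(I,(155+u/6-.42,168+v/6-.42),z,True)
b=lambda u,v,z:at(I,(285+(u-450)/6-.42,130+v/6-.42),z,True)
B=[b(540,58,.036),b(690,62,.036),b(670,520,.036),b(529,520,.036)]
print("blank",np.mean(B,0)); print(np.round(B,4)); 
for i,j in((0,3),(1,2)): d=B[j]-B[i]; print("yaw",np.arctan2(d[1],d[0]),np.linalg.norm(d))
T=[a(200,45,.01),a(322,68,.01),a(275,330,.01),a(152,315,.01)]; print(np.round(T,4))
f=(T[0]+T[1])/2; print("front",f,"w",np.linalg.norm(T[0]-T[1]))
for i,j in((0,3),(1,2)): d=T[j]-T[i]; print("yaw",np.arctan2(d[1],d[0]),np.linalg.norm(d))
d=T[0]-T[1]; print("front yaw",np.arctan2(d[0],-d[1]))
E
```

```text
cam [0.37916279 0.14950471 0.46757376]
blank [0.46541438 0.23950245 0.036     ]
[[0.4064 0.2201 0.036 ]
 [0.4064 0.2578 0.036 ]
 [0.5246 0.2588 0.036 ]
 [0.5242 0.2214 0.036 ]]
yaw 0.010814480293296205 0.11782863823210969
yaw 0.00806198589855574 0.1181571856869662
[[0.4646 0.049  0.01  ]
 [0.4709 0.0816 0.01  ]
 [0.5442 0.0658 0.01  ]
 [0.5403 0.0312 0.01  ]]
front [0.46774066 0.06531104 0.01      ] w 0.03329261880561186
yaw -0.231045977200382 0.07780856884653166
yaw -0.2129089870812539 0.0749469131462679
front yaw -0.19268431179530018
```

```bash
python3 - <<'E'
from h import *
yaw=-.207
robot.move_ptp([.545,.052,.24],down(np.pi+yaw)); robot.pause(.2)
I=robot.camera_info("wrist"); im=robot.grab_frame("wrist"); np.save("w2.npy",im); np.save("w2i.npy",I,allow_pickle=True)
print(ray(I,(250,190),True)[0])
# predicted pixel bounds of the clamp -> crop
c=im[90:290,150:350]; cv2.imwrite("pics/w2.png",cv2.resize(c[...,::-1],(600,600),interpolation=cv2.INTER_CUBIC)); print(robot.get_state()["qpos"])
E
```

```text
[0.47546784 0.06591978 0.42795213]
[-0.59429335  0.26023978  0.53025302  1.77171946 -0.1438997   1.14730843
  1.345925  ]
```

View pics/w2.png

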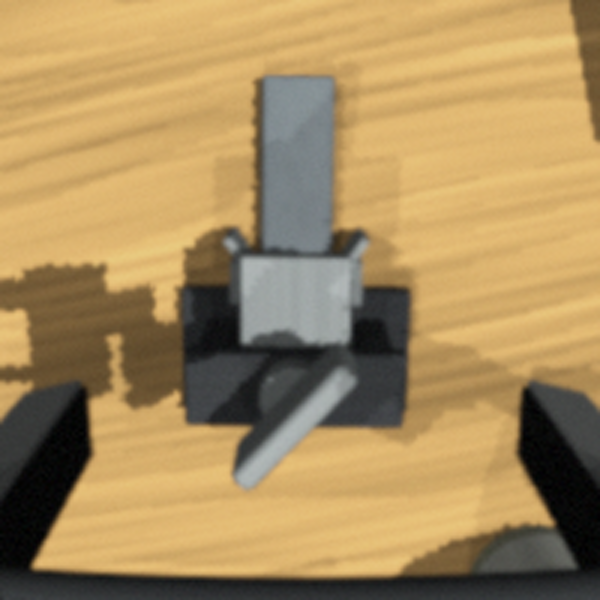

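The view from above is square on. The tongue runs from (264,76)/(334,76) to (261,248)/(331,250), the bar's front edge from (240,256) to (360,257), the flare tips are at (232,238) and (362,238), and the wing's top face runs from (243,480) to (350,375).

```bash
python3 - <<'E'
from h import *
I=np.load("w2i.npy",allow_pickle=True).item()
p=lambda u,v,z:at(I,(150+u/3-.33,90+v/3-.33),z,True)
T=[p(264,76,.01),p(334,76,.01),p(331,250,.01),p(261,248,.01)]
f=(T[0]+T[1])/2; b=(T[2]+T[3])/2; d=b-f; yaw=np.arctan2(d[1],d[0]); print("front",f,"axis yaw",yaw,"w",np.linalg.norm(T[0]-T[1]))
e=T[0]-T[1]; print("front-edge yaw",np.arctan2(e[0],-e[1]))
F=[p(232,238,.034),p(362,238,.034)]; e=F[0]-F[1]; print("flare",sum(F)/2,np.linalg.norm(e),np.arctan2(e[0],-e[1]))
br=[p(240,256,.056),p(360,257,.056)]; print("bar",sum(br)/2,np.linalg.norm(br[0]-br[1]))
W=[p(243,481,.134),p(350,375,.134)]; e=W[0]-W[1]; print("wing",sum(W)/2,np.linalg.norm(e),np.arctan2(e[1],e[0]))
for yw in(yaw,-.2):
  u=np.array([np.cos(yw),np.sin(yw)]); print("screw from front",f[:2]+.126*u, "mouth",f[:2]+.073*u)
E
```

```text
front [0.46826624 0.06506938 0.01      ] axis yaw -0.22392012952785395 w 0.032449694105283505
front-edge yaw -0.20673579234259198
flare [0.53910822 0.04943779 0.034     ] 0.058254142602814515 -0.20620321031432778
bar [0.54362382 0.04997213 0.056     ] 0.05096845301562005
wing [0.58974774 0.03894681 0.134     ] 0.05565587669339233 -0.9588214750721779
screw from front [0.59112058 0.03709063] mouth [0.53944376 0.04885947]
screw from front [0.59175463 0.04003705] mouth [0.5398111  0.05056652]
```

```bash
cat >> h.py <<'E'
YAW=-.212; U=np.array([np.cos(YAW),np.sin(YAW),0]); SCREW=np.array([.5917,.0385,0]); HOME=SCREW-.084*U
Z=lambda z:np.array([0,0,z])
def st(k=""):
    s=robot.get_state(); print(k,"t",s["time"],"p",np.round(s["ee_pos"],4),"F",np.round(s["force"],1),"M",np.round(s["moment"],2),"op",round(s["opening"],4),"gf",np.round(s["grasp_force"],1))
E
python3 - <<'E'
from h import *
robot.move_ptp([.452,.240,.15],down(np.pi+.009))
robot.move_linear([.452,.240,.026]); st("down")
robot.gripper_to(.03); st("grip")
robot.move_linear([.452,.240,.15]); st("up")
E=down(np.pi+YAW)
p=HOME-.09*U
robot.move_ptp(p+Z(.15),E); st("over")
robot.move_linear(p+Z(.039),.1); robot.pause(.2); st("low")
I=robot.camera_info("wrist"); im=robot.grab_frame("wrist"); np.save("w3.npy",im); np.save("w3i.npy",I,allow_pickle=True)
cv2.imwrite("pics/w3.png",cv2.resize(im[...,::-1],(800,600),interpolation=cv2.INTER_CUBIC))
E
```

```text
down t 5.6583 p [0.4527 0.2401 0.0268] F [0.  0.7 0.1] M [0.05 0.02 0.02] op 0.0941 gf 0.0
grip t 6.6083 p [0.452 0.24  0.026] F [ 0.6 -0.2 -0.2] M [ 0.1  -0.08  0.04] op 0.0377 gf 30.0
up t 7.5833 p [0.4516 0.2398 0.1492] F [-0.  -0.5 -2. ] M [ 0.03 -0.04 -0.02] op 0.0375 gf 30.0
over t 8.2917 p [0.4216 0.0751 0.1498] F [ 0.6  0.4 -1.6] M [ 0.01 -0.    0.03] op 0.0377 gf 30.0
low t 9.75 p [0.4218 0.0752 0.0393] F [-0.2 -0.2 -0.2] M [ 0.04  0.01 -0.02] op 0.0376 gf 30.0
```

View pics/w3.png

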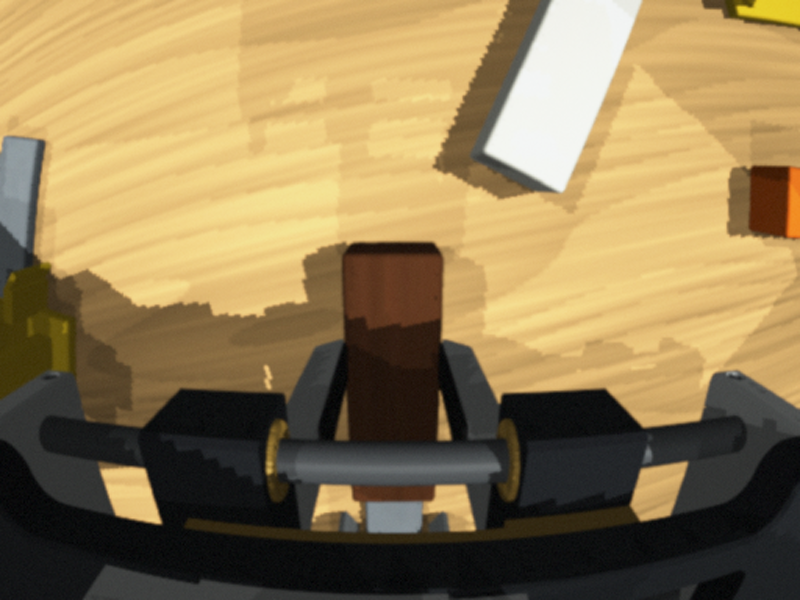

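The blank is held straight: its front end (352–437, v 495) is centred on the flare (350 and 437, v 522). I'll lower it to the tongue and slide it in.

```bash
python3 - <<'E'
from h import *
p=HOME-.09*U
print(robot.move_linear(p+Z(.032),.02,threshold=4)); st("touch")
z=robot.get_state()["ee_pos"][2]+.0007
robot.move_linear(p+Z(z),.02); st("up")
h=robot.move_linear(HOME-.045*U+Z(z),.05,threshold=12); st(f"mouth {h}")
if not h:
    h=robot.move_linear(HOME-.015*U+.012*U+Z(z),.04,threshold=12); st(f"in {h}")
x=robot.get_state()["ee_pos"]-SCREW; print("along",x@U,"lat",x@np.array([-U[1],U[0],0]))
E
```

```text
True
touch t 10.1667 p [0.4217 0.0753 0.0323] F [-1.8  0.1  8.4] M [0.15 0.25 0.06] op 0.0304 gf 4.6
up t 10.4167 p [0.4216 0.0751 0.0329] F [ 0.9 -0.2  0.4] M [-0.   -0.06  0.01] op 0.0301 gf 0.2
mouth True t 10.8167 p [0.4309 0.0732 0.0331] F [1.1 0.5 9.8] M [-0.14 -0.39  0.02] op 0.0297 gf 4.7
along -0.16449775176969 lat 8.684593081349778e-05
```

```bash
python3 - <<'E'
from h import *
im=robot.grab_frame("side"); wi=robot.grab_frame("wrist")
a=cv2.resize(im[150:250,190:310][...,::-1],(480,400),interpolation=cv2.INTER_CUBIC)
b=cv2.resize(wi[140:360,170:345][...,::-1],(318,400),interpolation=cv2.INTER_CUBIC)
cv2.imwrite("pics/s1.png",np.hstack([a,b]))
E
```

```text
(no output)
```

View pics/s1.png

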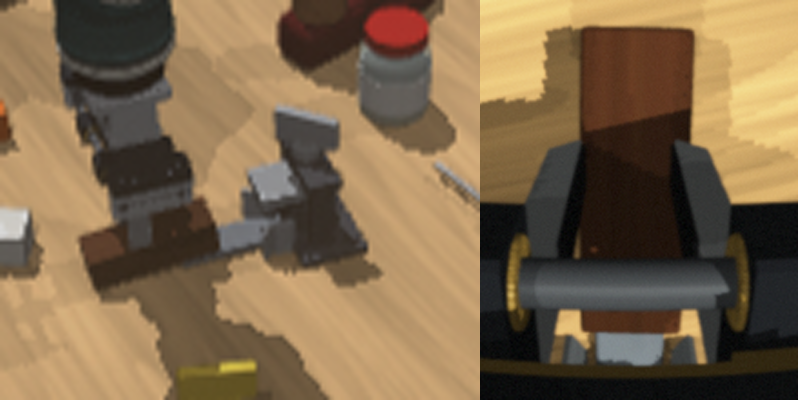

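The wrist and side views show the blank's front on the tongue with its tail sagging and the grip lost. I'll open, rise and look.

```bash
python3 - <<'E'
from h import *
E=down(np.pi+YAW)
robot.gripper_to(.094); st("open")
p=robot.get_state()["ee_pos"]
robot.move_linear(p+Z(.14)); robot.move_linear(p+.06*U+Z(.19)); robot.pause(.2)
I=robot.camera_info("wrist"); im=robot.grab_frame("wrist"); np.save("w4.npy",im); np.save("w4i.npy",I,allow_pickle=True)
sd=robot.grab_frame("side")
b=cv2.resize(im[60:300,150:350][...,::-1],(500,600),interpolation=cv2.INTER_CUBIC)
a=cv2.resize(sd[150:250,200:300][...,::-1],(300,300),interpolation=cv2.INTER_CUBIC)
cv2.imwrite("pics/w4.png",np.hstack([b,np.vstack([a,a*0])])); st()
E
```

```text
open t 11.9917 p [0.4294 0.0734 0.0327] F [-0.6  0.5  0.2] M [ 0.01  0.01 -0.03] op 0.0943 gf 0.0
 t 14.0417 p [0.4877 0.0609 0.2225] F [ 0.1  1.3 -1.2] M [-0.    0.04  0.  ] op 0.0941 gf 0.0
```

View pics/w4.png

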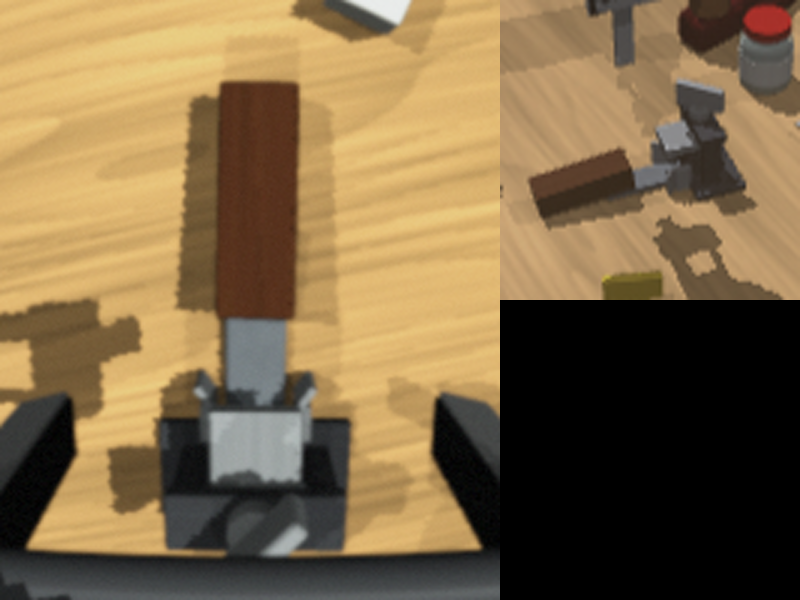

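```bash
python3 - <<'E'
from h import *
I=np.load("w4i.npy",allow_pickle=True).item()
p=lambda u,v,z:at(I,(150+u/2.5-.3,60+v/2.5-.3),z,True)
L=np.array([-U[1],U[0],0])
fr=[p(218,318,.047),p(295,318,.047)]; tl=[p(219,82,.036),p(298,82,.036)]
f=sum(fr)/2; t=sum(tl)/2; d=f-t; c=(f+t)/2
print(np.linalg.norm(d),np.linalg.norm(fr[0]-fr[1]),"yaw",np.arctan2(d[1],d[0]),"front along",(f-SCREW)@U,"lat",(f-SCREW)@L,"tail lat",(t-SCREW)@L,"c along",(c-SCREW)@U)
al=(c-SCREW)@U; Ew=down(np.pi+YAW)
g=SCREW+(al-.008)*U
robot.move_linear(g+Z(.12)); robot.move_linear(g+Z(.025),.1); st("down")
robot.gripper_to(.036); st("grip")
robot.move_linear(g+Z(.032),.03); st("lift")
q=SCREW+(-.114-.008)*U
h=robot.move_linear(q+Z(.032),.05,threshold=8); st(f"fwd {h}")
E
```

```text
0.11844391649156448 0.038597082893016645 yaw -0.2196306097131136 front along -0.09467078286904343 lat -0.00019644223627044224 tail lat 0.000703442248566645 c along -0.15363507622055966
down t 16.0667 p [0.434  0.0726 0.0254] F [ 0.1 -0.7  0.6] M [-0.01 -0.04 -0.05] op 0.0945 gf 0.0
grip t 16.95 p [0.4337 0.0725 0.025 ] F [-0.5 -0.9 -0. ] M [0.02 0.02 0.05] op 0.0397 gf 30.0
lift t 17.3333 p [0.4338 0.0726 0.0322] F [-0.5 -0.  -1.3] M [-0.03 -0.01  0.02] op 0.0396 gf 30.0
fwd False t 18.275 p [0.4721 0.0642 0.0319] F [ 0.  -0.  -1.8] M [ 0.1  -0.01  0.04] op 0.0396 gf 30.0
```

```bash
python3 - <<'E'
from h import *
q=SCREW+(-.122)*U
print(robot.move_linear(q+Z(.0275),.02,threshold=5)); st("low")
robot.gripper_to(.06); st("rel"); robot.pause(.3)
p=robot.get_state()["ee_pos"]
robot.move_linear(p+Z(.09),.12)
b=SCREW-.205*U
robot.move_linear(b+Z(.12)); robot.gripper_to(.0); robot.move_linear(b+Z(.04),.12); robot.pause(.1)
I=robot.camera_info("wrist"); im=robot.grab_frame("wrist"); sd=robot.grab_frame("side")
c=cv2.resize(im[130:360,150:350][...,::-1],(400,460),interpolation=cv2.INTER_CUBIC)
a=cv2.resize(sd[150:250,210:300][...,::-1],(400,460),interpolation=cv2.INTER_CUBIC)
cv2.imwrite("pics/w5.png",np.hstack([c,a])); st()
E
```

```text
True
low t 18.5083 p [0.4728 0.0643 0.0293] F [-0.4  1.5  6.3] M [0.1  0.17 0.06] op 0.0396 gf 30.0
rel t 19.0417 p [0.4723 0.0642 0.0291] F [ 0.4 -0.5  0.1] M [ 0.   -0.04 -0.  ] op 0.0602 gf 0.0
 t 22.95 p [0.3917 0.0819 0.0406] F [ 0.4 -0.  -0.1] M [-0.02  0.01  0.05] op 0.0004 gf 0.0
```

View pics/w5.png

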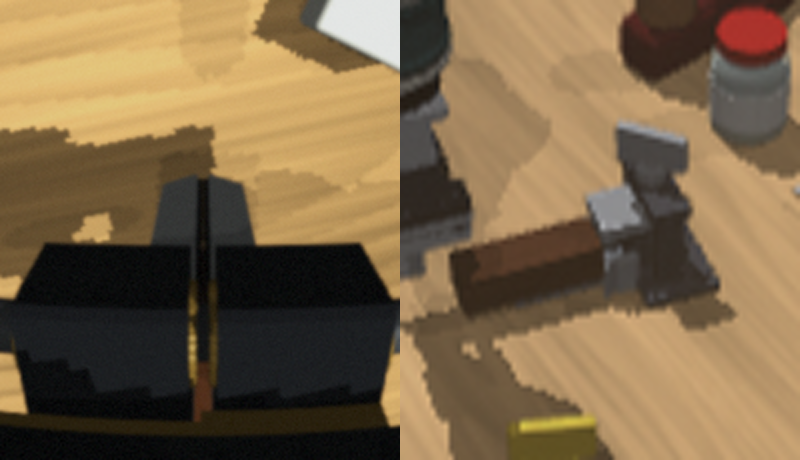

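The side view shows the blank level on the tongue with its nose at the mouth. I'll push from the tail.

```bash
python3 - <<'E'
from h import *
al=lambda:(robot.get_state()["ee_pos"]-SCREW)@U
b=SCREW-.205*U
robot.move_linear(b+Z(.028),.1)
h=robot.move_linear(SCREW-.165*U+Z(.028),.05,threshold=15); st(f"push1 {h}"); print(al())
h=robot.move_linear(SCREW-.135*U+Z(.028),.03,threshold=10); st(f"push2 {h}"); print(al())
robot.pause(.3); st(); print(al())
sd=robot.grab_frame("side"); tp=robot.grab_frame("top")
a=cv2.resize(sd[150:250,210:300][...,::-1],(400,444),interpolation=cv2.INTER_CUBIC)
c=cv2.resize(tp[140:220,200:280][...,::-1],(400,444),interpolation=cv2.INTER_CUBIC)
np.save("tp.npy",tp)
cv2.imwrite("pics/w6.png",np.hstack([c,a]))
E
```

```text
push1 False t 24.1667 p [0.4302 0.0732 0.0279] F [-0.5 -0.3 -0.5] M [-0.03  0.04 -0.03] op 0.0002 gf 0.0
-0.1652303551991069
push2 True t 24.7083 p [0.4412 0.0708 0.0276] F [-0.4  0.3  1.4] M [ 0.19  0.22 -0.04] op 0.0008 gf 0.6
-0.15388571520581645
 t 25.0083 p [0.4411 0.0708 0.0277] F [ 0.2 -0.4 -0.8] M [-0.04  0.04  0.01] op 0.0006 gf 0.0
-0.15406637465230189
```

```bash
python3 - <<'E'
from h import *
al=lambda:(robot.get_state()["ee_pos"]-SCREW)@U
h=robot.move_linear(SCREW-.140*U+Z(.028),.02,threshold=22); st(f"push3 {h}"); print(al())
robot.move_linear(SCREW-.215*U+Z(.028),.15); robot.move_linear(SCREW-.215*U+Z(.2)); 
robot.gripper_to(.06); robot.move_linear(SCREW-.03*U+Z(.25)); robot.pause(.2)
I=robot.camera_info("wrist"); im=robot.grab_frame("wrist"); np.save("w7.npy",im); np.save("w7i.npy",I,allow_pickle=True)
b=cv2.resize(im[80:280,150:350][...,::-1],(600,600),interpolation=cv2.INTER_CUBIC)
cv2.imwrite("pics/w7.png",b); st()
E
```

```text
push3 True t 25.4417 p [0.4411 0.0706 0.0271] F [-0.9 -0.1 -0.5] M [-0.03 -0.03 -0.  ] op 0.0006 gf 0.0
-0.15401799508750974
 t 30.0 p [0.5622 0.045  0.2501] F [ 0.2  0.3 -0.3] M [0.01 0.01 0.01] op 0.0601 gf 0.0
```

View pics/w7.png

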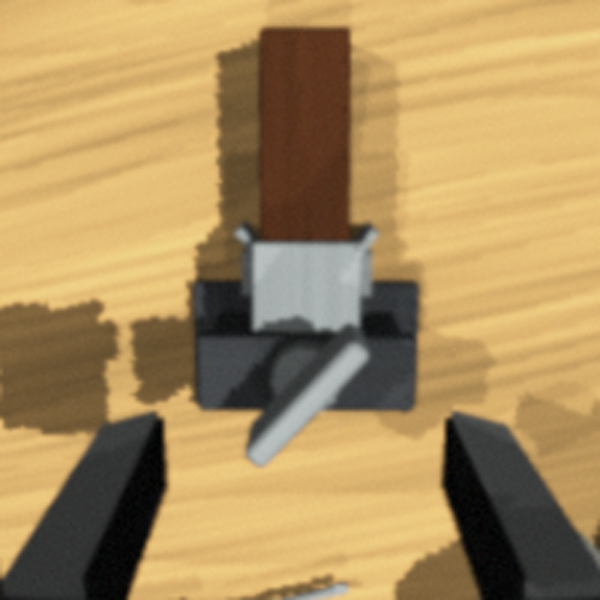

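The blank sits straight in the channel, with its tail at (305,28), the bar edge at v 241, and the wing running (256,458) to (361,350).

```bash
python3 - <<'E'
from h import *
I=np.load("w7i.npy",allow_pickle=True).item()
p=lambda u,v,z:at(I,(150+u/3-.33,80+v/3-.33),z,True)
t=p(305,28,.046); 
for zz in(.055,.06): 
  b=p(306,241,zz); print("exposed",(b-t)@U)
fl=(p(242,228,.034)+p(371,230,.034))/2; print("tail along",(t-SCREW)@U,"flare along (-.053)",(fl-SCREW)@U)
W=[p(253,460,.134),p(363,348,.134)]; e=W[0]-W[1]; print("wing",sum(W)/2,np.linalg.norm(e),np.arctan2(e[1],e[0]))
# joint-7 feasibility over the turn
y0=-.955
import itertools
for base in(y0,y0+np.pi,y0-np.pi):
  out=[]
  for a in np.linspace(.0,-2.5,6):
    q=robot.ik([.5917,.0385,.121],down(base+a)); out.append(None if q is None else round(float(q[6]),2))
  print(base,out)
E
```

```text
exposed 0.09302351494412632
exposed 0.09239539410285169
tail along -0.14379319347255543 flare along (-.053) -0.05373744388472713
wing [0.58988314 0.03834146 0.134     ] 0.05776849236601413 -0.9615527584436583
-0.955 [-2.06, 2.8, 2.78, 2.33, 1.87, 1.41]
2.186592653589793 [0.83, 0.38, -0.06, -0.5, -0.93, -1.42]
-4.096592653589793 [0.83, 0.38, -0.06, -0.5, -0.93, -1.42]
```

```bash
python3 - <<'E'
from h import *
S=np.array([.591,.0385,.121]); B=np.pi-.957
robot.gripper_to(.05)
robot.move_ptp([S[0],S[1],.2],down(B)); robot.move_linear(S,.12); st("at")
robot.gripper_to(.0); st("grip")
for a in np.arange(.25,2.01,.25):
    robot.move_ptp(S,down(B-a))
st("2.0")
a=2.0
while a<2.75:
    a+=.04; robot.move_ptp(S,down(B-a)); s=robot.get_state()
    R=s["tool_rot"]; y=np.arctan2(R[1,0],R[0,0])
    print(round(a,2),"meas",round(float((B-y+np.pi)%(2*np.pi)-np.pi),3),"Mz",round(float(s["moment"][2]),3),"op",round(s["opening"],4))
    if abs(s["moment"][2])>.45: break
st("end")
E
```

```text
at t 31.8833 p [0.5914 0.0384 0.1217] F [ 0.4 -0.4  0.1] M [-0.05  0.04  0.01] op 0.0501 gf 0.0
grip t 32.6 p [0.5916 0.039  0.1211] F [ 4.7  2.8 -2.4] M [ 0.54 -1.12 -0.01] op 0.0092 gf 30.0
2.0 t 35.2083 p [0.5913 0.039  0.1211] F [3.8 3.3 2.7] M [ 1.04 -0.81 -0.04] op 0.0093 gf 30.0
2.04 meas 2.03 Mz 0.049 op 0.0091
2.08 meas 2.07 Mz 0.048 op 0.0092
2.12 meas 2.11 Mz 0.002 op 0.0094
2.16 meas 2.15 Mz -0.022 op 0.0093
2.2 meas 2.19 Mz 0.019 op 0.0091
2.24 meas 2.23 Mz 0.011 op 0.0094
2.28 meas 2.27 Mz -0.008 op 0.0092
2.32 meas 2.31 Mz 0.022 op 0.0091
2.36 meas 2.35 Mz -0.038 op 0.0092
2.4 meas 2.39 Mz 0.038 op 0.0096
2.44 meas 2.43 Mz 0.163 op 0.009
2.48 meas 2.47 Mz 0.239 op 0.0093
2.52 meas 2.51 Mz 0.458 op 0.0097
end t 38.4583 p [0.5913 0.039  0.1211] F [3.9 5.9 2.8] M [ 1.02 -0.88  0.46] op 0.0097 gf 31.6
```

Contact started at 2.40 rad, and the tool yaw there (about −0.215) matches the clamp axis. Now I'll back off a quarter turn.

```bash
python3 - <<'E'
from h import *
S=np.array([.591,.0385,.121]); B=np.pi-.957; seat=-.216; T=seat+1.571+.006
R=robot.get_state()["tool_rot"]; y=np.arctan2(R[1,0],R[0,0])
n=8
for k in range(1,n+1): robot.move_ptp(S,down(y+(T-y)*k/n))
robot.pause(.4); R=robot.get_state()["tool_rot"]; m=np.arctan2(R[1,0],R[0,0]); print("yaw",m,"off seat",m-seat); st("end")
robot.pause(.05)
im=robot.grab_frame("wrist"); sd=robot.grab_frame("side")
c=cv2.resize(im[60:384,100:400][...,::-1],(400,432),interpolation=cv2.INTER_CUBIC)
a=cv2.resize(sd[150:250,210:300][...,::-1],(400,432),interpolation=cv2.INTER_CUBIC)
cv2.imwrite("pics/w8.png",np.hstack([c,a])); st()
E
```

```text
yaw 1.3713409358530677 off seat 1.5873409358530677
end t 41.2667 p [0.5914 0.0389 0.1211] F [ 6.5  3.1 -2.3] M [ 0.7  -1.41  0.05] op 0.0092 gf 30.0
 t 41.4167 p [0.5914 0.0388 0.1211] F [ 5.4  2.8 -3.4] M [ 0.68 -1.37  0.05] op 0.0094 gf 30.0
```

View pics/w8.png

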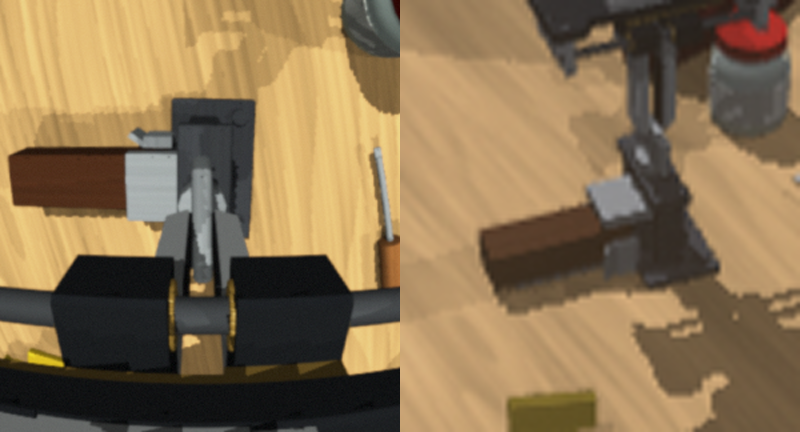

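The wing, at (200,170–280), stands square to the blank and is held between the fingers. The blank is still home and the awl and jar are untouched, so I'll hand it in.

```bash
python3 -c "
from rig import robot
print(robot.sign_off())"
```

```text
the job is handed in; nothing more can be done
None
```

The job is handed in: the blank is home on its tongue against the stop, and the thumbscrew was seated, backed off about 1.58 rad (a quarter turn is 1.571) and is still gripped. My first grip on the blank slipped, so I regripped it and pushed it in from its tail.

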